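# Close the bail arms and stack the carry tray

## Task

Get the bail-arm tote of pipe fittings ready for stacking: swing both of its steel bails in over the opening until their bars rest on the rim. Then carry the black socket tray over, keep it level and set it down gently on the two bars, lined up with the tote and with its runners dropped in outside the bars, and let go. Leave the tote about where it stands, and do not shift or knock over the other things on the bench.

Things in the scene. Friction and masses are not known exactly. Their poses are not given: they have to be found in the camera images.
- tote: grey plastic bail-arm tote of pipe fittings on the bench, about 2.3 kg. Rim 200 (x) x 135 (y) mm outside, 186 x 121 mm inside, 85 mm above the bench; walls taper to a 184 x 118 mm base; fittings stay below 64 mm. Bail legs run outside the long walls, at y = +-71 mm. Origin: centre of its underside, x along its length, y across, z up
- bail_a (a joint): U-shaped bail of 6 mm steel rod at the tote's +x end, turning about the line along the tote's y through (+80, 0, 78) mm of the tote; legs 45 mm. 0: fully in, bar resting on the side rims across the opening; grows as it swings up and outward: 1.35 upright, 2.48 out against its stop, 25 degrees above level. Stiff pivot: it stays where it is left; about 1 N at the bar, square to the legs, moves it
- bail_b (a joint): U-shaped bail of 6 mm steel rod at the tote's -x end, turning about the line along the tote's y through (-80, 0, 78) mm of the tote; legs 45 mm. 0: fully in, bar resting on the side rims across the opening; grows as it swings up and outward: 1.35 upright, 2.48 out against its stop, 25 degrees above level. Stiff pivot: it stays where it is left; about 1 N at the bar, square to the legs, moves it
- bail_a_bar (a point): middle of the 142 mm long straight bar of bail a (centre line of the 6 mm rod), parallel to the pivot line and 45 mm from it. Swung in it lies at (+36, 0, 88) mm of the tote, fully out at (+121, 0, 97) mm
- bail_b_bar (a point): middle of the 142 mm long straight bar of bail b (centre line of the 6 mm rod), parallel to the pivot line and 45 mm from it. Swung in it lies at (-36, 0, 88) mm of the tote, fully out at (-121, 0, 97) mm
- tray: black carry tray of sockets, about 0.55 kg: open box 172 (x) x 106 (y) mm (176 x 110 at the lip), floor 8 mm and rim 54 mm above its origin. Under it two cross runners, 8 mm tall, 96 mm along y, at |x| = 49 to 63 mm. Stacked: bars between the runners, origin 83 mm above the tote's, centred over it with 10 mm play along x and 12 mm along y, either way round. Origin: centre of the runners' undersides
- tray_grip (a point): middle of the tray's handle: a round rubber-covered bar 20 mm thick along the tray's x, 124 mm long, on thin steel straps (12 mm wide) at x = +-56 mm; its centre line is 105 mm above the tray's origin
- spray_can: grey steel spray-paint can, upright, 64 mm across, 190 mm tall with its white cap; origin at the centre of its underside. Leave it alone
- jar: glass jar with a steel cap, upright cylinder 72 mm across, 110 mm tall; origin at the centre of its underside. Leave it alone
- tape_measure: yellow tape measure lying flat, 70 x 70 x 38 mm (a 13 mm hook juts from one side); origin at the centre of its underside. Leave it alone
- oil_bottle: white plastic oil bottle, upright, 66 mm across, 170 mm tall; origin at the centre of its underside. Leave it alone
- screw_box: small cardboard box of screws, 90 mm (its x) x 62 mm (its y) x 50 mm tall; origin at the centre of its underside. Leave it alone
- wrench: steel open-end wrench lying flat along its x, 190 mm long, at most 50 mm wide and 15 mm tall; origin at the middle of its underside. Leave it alone
- tape_roll: roll of paper tape lying flat, 90 mm across, 48 mm tall; origin at the centre of its underside. Leave it alone

How it is judged:
On the way, in this order (a step that is already met when the one before it is completed fails the run):
1. both bails are swung fully in, with the tray not yet lifted (value of joint each of bail_a, bail_b below 0.1 rad and height (world z) of tray below 0.03 m), for 0.2 s.
2. the tray is lifted clear of the bench (height (world z) of tray above 0.05 m), for 0.1 s.
At the end, for the whole second after the job is handed in: Bails within 0.1 rad of fully in; tray on their bars: origin 79 to 87.5 mm above the tote's, centred within 16 mm along and across, lengths within 0.22 rad (either way round), tilt under 0.06 rad. Tote upright (0.04 rad) on the bench, moved under 60 mm; both at rest, tray let go (value of joint each of bail_a, bail_b below 0.1 rad and z of tray in the frame of tote between 0.079 and 0.0875 m and x of tray in the frame of tote between -0.016 and 0.016 m and y of tray in the frame of tote between -0.016 and 0.016 m and angle between the x axis of tray and the x axis of tote, either way round below 0.22 rad and angle between tray's own z axis and vertical below 0.06 rad and angle between tote's own z axis and vertical below 0.04 rad and height (world z) of tote below 0.008 m and distance of tote from where it was at the start of the episode below 0.06 m and linear speed of each of tray, tote below 0.02 m/s); the robot touches nothing.
It fails at once if a bystander (can, jar, bottle, tape measure, screw box, wrench, tape roll) is knocked over or shifted by more than 30 mm (distance of any of spray_can, jar, tape_measure, oil_bottle, screw_box, wrench, tape_roll from where it was at the start of the episode above 0.03 m or angle between any of spray_can, jar, tape_measure, oil_bottle, screw_box, wrench, tape_roll's own z axis and vertical above 0.35 rad).
It fails at once if the tote is dragged by more than 60 mm or tipped (distance of tote from where it was at the start of the episode above 0.06 m or angle between tote's own z axis and vertical above 0.2 rad).
It fails at once if the tray is tipped by more than about 25 degrees (its sockets would spill) (angle between tray's own z axis and vertical above 0.44 rad).
It fails at once if the tray is dropped onto the tote (faster than 0.42 m/s within 25 mm of its seat) or rammed onto it (over 60 N) (contact force between tray and tote above 60 N or (linear speed of tray above 0.42 m/s and z of tray in the frame of tote below 0.108 m and horizontal distance between tray and tote below 0.08 m)).
It also fails if it takes over 72 s, if anything falls off the work surface, if the arm or the gripper's body presses on something with over 40 N, if the wrist force passes 120 N, or if a joint passes its speed limit or range.

## Robot

A 7-joint arm with a two-finger parallel gripper is mounted at the origin on the work surface. World frame = base frame: x ahead of the robot, y to its left, z up, the work surface at z = 0. Lengths are in m, angles in rad, forces in N, time in s.
With the tool pointing down it reaches from about 0.4 to 0.875 m from the base axis. Payload 6.5 kg.
Tool frame: the origin (TCP) lies on the centre line of the jaws, within the pads' length; the fingertips stand 25 mm ahead of it and the grasp point (between the pads) lies 6 mm ahead of it; z points along the fingers, y is the line along which they close (so a half turn about z gives the same grasp; the last joint's range is limited). The gripper opens to 88 mm and grips with 3 to 60 N. Pads are 18 mm wide; open, the fingers measure 123 mm over their backs; the gripper's body (75 mm by 187 mm) begins 45 mm behind the grasp point.
Start: joints at [1.17, 0.536, -0.004, 1.538, 0.003, 1.067, -0.071], TCP at [0.214, -0.614, 0.264] pointing down, gripper open.
Joint ranges: [-2.7, 2.7], [-0.37, 2.16], [-1.27, 1.26], [0.24, 2.4], [-1.31, 4.45], [0.19, 1.91], [-2.76, 2.76]. Speed limits (rad/s): [2.39, 2.39, 3.14, 3.14, 3.14, 3.14, 3.14].

## Interface

Orientations are given as a unit quaternion [x, y, z, w].
In Python, from plant import robot gives the robot as it stands.
- The arm moves only by the tool carry_out, never from a script. Its argument "motion" is a list of rows, each a list of 7 numbers: the shift along the tool's x, y, z in mm, then the turn, a rotation vector about the tool's x, y, z in rad, then the opening, from 0 (shut) to 1 (fully open). A call has 1 to 20 rows; each row shifts and turns the commanded pose from where the row before left it, along the tool's axes as they then stand; what a row does not reach is not made up. A row lasts 1/10 s, in which the tool goes at most 50 mm and 8.59 degrees, less where a joint would pass 70% of its speed; a pose out of reach is approached as far as the arm can. A call is refused whole if a number of a shift passes 50 or a number of a turn 0.15, either way. A call with a gripper value outside its range is refused whole. The fingers move at their own pace and stop on an object; the grip force is fixed at half the most. Time passes only in rows, so rows that do not move let the fingers close. It gives the time, the measured TCP pose, the force, the opening and the grip force at its end, in the units of the state.
- robot.read_state(): the state, without advancing time (a new reading comes with each control period).
- robot.capture(name): name is "side" or "top"; returns a dict with "color" (480x640x3 uint8, blue, green, red), "range_z" (480x640 float32, m along the optical axis (not along the pixel's ray), 0 where there is no reading), "fx", "fy", "cx", "cy" (pixels), "D" ([k1, k2, p1, p2, k3] as OpenCV has them; the pictures are not rectified), "cam_to_world" (4x4, takes a point from camera to world coordinates). Camera axes: x right, y up, looking along -z (the intrinsics and any distortion apply to the point x, -y, -z); pixel columns grow to the right and rows downward; lengths in m; the calibration is good to about 2 mm. A picture is of the moment at which its call begins.
- robot.job_done(): hands the job in; it is judged then, once.
The state is a dict: "t": time; "joint_pos": joint angles; "joint_velocities": joint speeds; "joint_torque": joint torques, N m; "tcp_pos": TCP position; "orientation": TCP orientation; "wrist_force": force on the tool from outside, world axes, zero at the start; "wrist_torque": the same for the moment, N m; "gripper_width": finger opening in m; "finger_force": force on a finger pad.
Only numpy, scipy, OpenCV 4.12 (cv2) and the standard library are available. Lean on these libraries where they do the work, as an engineer would, in place of code of your own. Each camera call takes 0.05 s, during which the arm holds its last target. There are 200 camera calls.

## Working session

There is one attempt and no reset: what is moved stays moved. The work goes in short steps, Python scripts to look and compute and a tool call to move; the robot and the scene stay as the last step left them, time stands still between calls to the robot, and variables do not carry over. Pictures are saved under pics/ and viewed, at most 10 in all, crops included, and the job is handed in when it is done.

Besides the shell and the picture viewer there is one more tool, called by a JSON object that holds its "op" and its "data". carry_out: Moves the arm, as the interface text tells. Its arguments: {"type":"object","properties":{"motion":{"type":"array"}},"required":["motion"]}

```bash
mkdir -p pics; cat > h.py <<'E'
import numpy as np, cv2
from plant import robot
def cap(n):
    c=robot.capture(n)
    c['K']=np.array([[c['fx'],0,c['cx']],[0,c['fy'],c['cy']],[0,0,1.]]);c['D']=np.array(c['D'],float);c['T']=np.array(c['cam_to_world']);return c
def rays(c,uv):
    p=cv2.undistortPoints(np.array(uv,float).reshape(-1,1,2),c['K'],c['D']).reshape(-1,2)
    d=np.c_[p[:,0],-p[:,1],-np.ones(len(p))]
    return c['T'][:3,3],d@c['T'][:3,:3].T
def plane(c,uv,z):
    o,d=rays(c,uv);return o+d*((z-o[2])/d[:,2])[:,None]
def depth(c,uv):
    uv=np.array(uv,int).reshape(-1,2);o,d=rays(c,uv);return o+d*c['range_z'][uv[:,1],uv[:,0]][:,None]
def cloud(c):
    v,u=np.mgrid[:480,:640];return depth(c,np.c_[u.ravel(),v.ravel()]).reshape(480,640,3)
def project(c,P):
    P=(np.atleast_2d(P)-c['T'][:3,3])@c['T'][:3,:3];P=P*[1,-1,-1]
    return cv2.projectPoints(P,np.zeros(3),np.zeros(3),c['K'],c['D'])[0].reshape(-1,2)
E
python3 - <<'E'
from h import *
for n in('top','side'):
    c=cap(n);cv2.imwrite(f'pics/{n}0.png',c['color']);print(n,c['T'].round(3),c['fx'],c['D'])
print(robot.read_state())
E
```

```text
top [[ 0.004  0.995 -0.1    0.47 ]
 [-1.     0.002 -0.025 -0.016]
 [-0.025  0.1    0.995  1.088]
 [ 0.     0.     0.     1.   ]] 446.7065134014976 [-0.07838077  0.          0.          0.          0.        ]
side [[-0.921  0.251 -0.298  0.242]
 [-0.39  -0.58   0.715  0.805]
 [ 0.007  0.775  0.632  0.778]
 [ 0.     0.     0.     1.   ]] 538.9861464366253 [0.01924445 0.         0.         0.         0.        ]
{'t': 0.1, 'joint_pos': array([ 1.16981627,  0.53709933, -0.00444699,  1.5387252 ,  0.00261124,
        1.06730891, -0.07119512]), 'joint_velocities': array([ 8.50360787e-06, -1.52426349e-03, -4.07641508e-04, -2.06415721e-03,
        3.11376263e-03, -1.38315846e-03, -4.72184663e-04]), 'joint_torque': array([ 4.01067911e-03, -5.72072554e+01,  9.94285382e-01, -2.52228016e+01,
       -5.61749632e-02,  1.34173411e-02,  6.42243549e-05]), 'tcp_pos': array([ 0.21339491, -0.61344603,  0.26293995]), 'orientation': array([ 9.86015256e-01,  1.66653308e-01, -1.86265769e-04, -7.44576245e-04]), 'wrist_force': array([-0.30018275, -0.52298011, -0.0542307 ]), 'wrist_torque': array([0.04987348, 0.03900062, 0.0459188 ]), 'finger_force': 0.0, 'gripper_width': 0.0878628315780684}
```

View pics/top0.png

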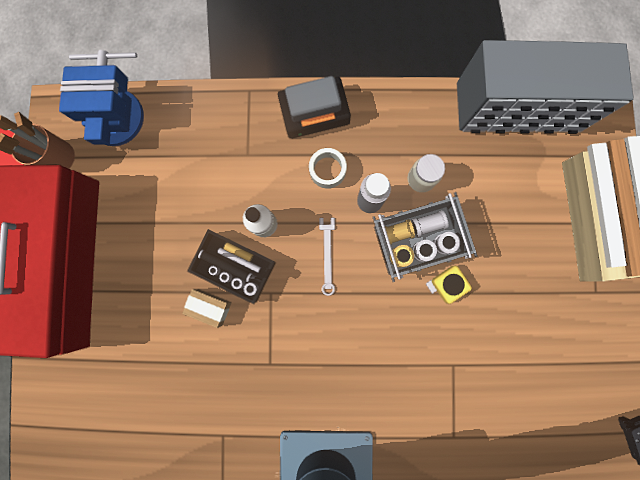

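View pics/side0.png

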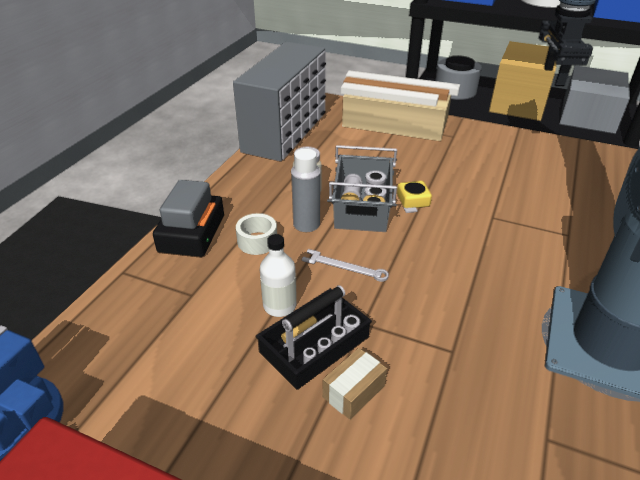

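The top view shows the tote at about (425,238) with a bail at each end (bars at about x=388 and x=463). The tray is at (235,265), the can at (374,190), the jar at (427,172), the tape measure at (452,285), the bottle at (258,220) and the screw box at (206,307). The side view confirms both bails are swung outward or up.

```bash
python3 - <<'E'
from h import *
c=cap('top');s=cap('side');W=cloud(c);S=cloud(s)
for n,c_,w,(x0,x1,y0,y1) in(('top',c,W,(365,485,185,290)),('side',s,S,(320,405,140,235))):
    sub=w[y0:y1,x0:x1].reshape(-1,3)
    print(n,np.histogram(sub[:,2],bins=np.arange(-.01,.2,.01)))
    for a,b in((.078,.09),(.09,.1),(.1,.14)):
        m=(sub[:,2]>a)&(sub[:,2]<b);print(a,b,m.sum())
        if m.sum()>5:
            r=cv2.minAreaRect(sub[m][:,:2].astype(np.float32)*1000);print(r)
# tray
for w,(x0,x1,y0,y1) in((W,(185,280,225,305)),(S,(255,375,280,390))):
    sub=w[y0:y1,x0:x1].reshape(-1,3)
    for a,b in((.048,.058),(.095,.12)):
        m=(sub[:,2]>a)&(sub[:,2]<b)
        print('tray',a,m.sum(),cv2.minAreaRect(sub[m][:,:2].astype(np.float32)*1000))
for n,c_,b in(('top',c,(350,150,500,310)),('side',s,(280,130,440,240))):
    im=c_['color'][b[1]:b[3],b[0]:b[2]];cv2.imwrite(f'pics/{n}_crop.png',cv2.resize(im,None,fx=4.5,fy=3.7 if n=='top' else 4.5,interpolation=cv2.INTER_CUBIC) if 0 else cv2.resize(im,None,fx=3.75,fy=3.75,interpolation=cv2.INTER_CUBIC))
E
```

```text
top (array([1895, 4709,  272,  264,  851, 1137,  899,  445,  195, 1002,   21,
         17,   20,  392,   20,   44,  117,   24,   19,   64]), array([-0.01,  0.  ,  0.01,  0.02,  0.03,  0.04,  0.05,  0.06,  0.07,
        0.08,  0.09,  0.1 ,  0.11,  0.12,  0.13,  0.14,  0.15,  0.16,
        0.17,  0.18,  0.19]))
0.078 0.09 1033
((582.9578247070312, -213.26107788085938), (190.7463836669922, 207.4488983154297), 17.356067657470703)
0.09 0.1 21
((581.89501953125, -211.51510620117188), (175.18997192382812, 209.46307373046875), 15.738348007202148)
0.1 0.14 449
((579.1983032226562, -199.54888916015625), (183.0561065673828, 185.582763671875), 16.867094039916992)
side (array([1092, 2426,  247,  288,  426,  720,  737,  514,  431,  722,   33,
         30,   43,  330,    0,    1,    0,    0,    0,    0]), array([-0.01,  0.  ,  0.01,  0.02,  0.03,  0.04,  0.05,  0.06,  0.07,
        0.08,  0.09,  0.1 ,  0.11,  0.12,  0.13,  0.14,  0.15,  0.16,
        0.17,  0.18,  0.19]))
0.078 0.09 810
((582.516845703125, -216.73031616210938), (185.96420288085938, 207.39785766601562), 16.95892333984375)
0.09 0.1 33
((565.5838012695312, -217.2167510986328), (146.5560760498047, 169.2624053955078), 16.971166610717773)
0.1 0.14 403
((564.129150390625, -212.92410278320312), (146.79052734375, 173.62611389160156), 16.880237579345703)
tray 0.048 1252 ((500.4433288574219, 225.69200134277344), (178.95892333984375, 204.5526580810547), 0.6448625326156616)
tray 0.095 652 ((550.853271484375, 200.007568359375), (126.0736083984375, 133.55186462402344), 65.36590576171875)
tray 0.048 3215 ((494.6380920410156, 235.43441772460938), (204.71604919433594, 226.90023803710938), 22.386306762695312)
tray 0.095 866 ((545.3861083984375, 201.97378540039062), (125.61380767822266, 125.16889190673828), 64.7903060913086)
```

View pics/top_crop.png

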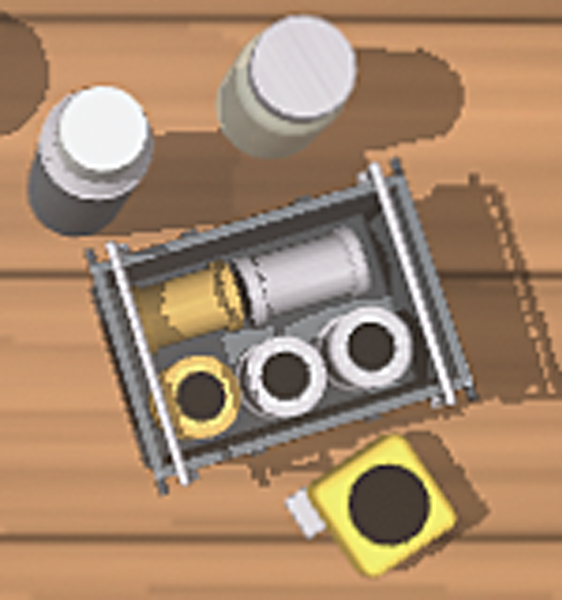

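View pics/side_crop.png

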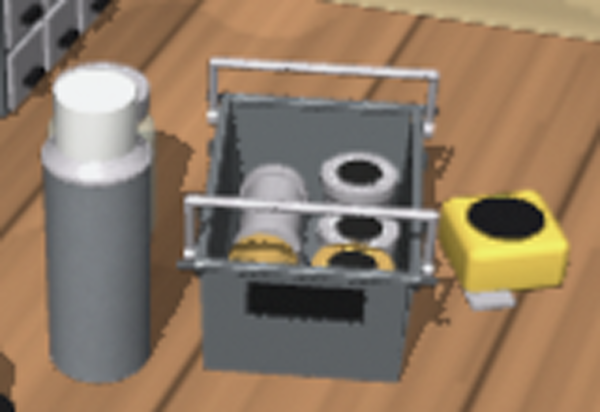

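The crops show both bails roughly upright, with bars at about 0.12 m. The can stands close to the tote's left end. I'll now separate the components precisely.

```bash
cat >> h.py <<'E'
def comps(w,box,a,b,dil=3,mn=60):
    x0,x1,y0,y1=box;m=np.zeros((480,640),np.uint8);m[y0:y1,x0:x1]=((w[...,2]>a)&(w[...,2]<b))[y0:y1,x0:x1]
    mm=cv2.dilate(m,np.ones((dil,dil)));n,l=cv2.connectedComponents(mm)
    out=[]
    for i in range(1,n):
        P=w[(l==i)&(m>0)]
        if len(P)>=mn: out.append(P)
    return out
def show(t,Ps):
    for P in Ps:
        r=cv2.minAreaRect(P[:,:2].astype(np.float32)*1000)
        q=P[:,:2]-P[:,:2].mean(0);v=np.linalg.svd(q,full_matrices=False)[2][0]
        print(t,len(P),'mean',(P.mean(0)*1e3).round(1),'rect',[np.round(k,1) for k in r],'dir',np.arctan2(v[1],v[0]).round(3))
E
python3 - <<'E'
from h import *
c=cap('top');s=cap('side');W=cloud(c);S=cloud(s)
B=dict(top=(365,485,185,290),side=(325,405,140,235))
for n,w in(('top',W),('side',S)):
    show(n+' rim',comps(w,B[n],.078,.092))
    show(n+' bars',comps(w,B[n],.112,.135,3,40))
for n,w,b in(('top',W,(180,285,220,330)),('side',S,(255,390,280,420))):
    show(n+' handle',comps(w,b,.095,.12))
    show(n+' trayrim',comps(w,b,.051,.057))
    show(n+' box',comps(w,b,.046,.0505))
show('bottle',comps(W,(235,285,195,245),.03,.2)); show('can/jar',comps(W,(350,450,145,220),.09,.2));
show('measure',comps(W,(420,480,260,305),.03,.045)); show('can side',comps(S,(285,325,140,240),.02,.2)); show('roll',comps(W,(300,350,145,190),.04,.056)); show('wrench',comps(W,(315,340,210,300),.008,.02))
E
```

```text
top rim 1021 mean [ 567.9 -222.5   85.3] rect [array([ 567.1, -221.5]), array([154.5, 201.2]), np.float64(17.0)] dir 1.861
top bars 196 mean [ 586.9 -289.9  125.4] rect [array([ 587.9, -289.6]), array([147.7,   6.9]), np.float64(16.9)] dir -2.844
top bars 192 mean [ 539.6 -136.2  125.4] rect [array([ 540.8, -136. ]), array([146.4,   6.9]), np.float64(17.2)] dir -2.847
side rim 799 mean [ 563.9 -210.8   84.1] rect [array([ 566.3, -221.3]), array([153.1, 208.6]), np.float64(16.6)] dir 1.872
side bars 162 mean [ 585.6 -290.   123.6] rect [array([ 586.6, -289.9]), array([145.4,  12.9]), np.float64(17.2)] dir -2.845
side bars 202 mean [ 540.  -135.3  123.5] rect [array([ 541. , -136.7]), array([147. ,  13.3]), np.float64(16.4)] dir -2.847
top handle 170 mean [584.3 149.1 110.9] rect [array([586.3, 153.5]), array([28.1, 61.2]), np.float64(1.2)] dir -1.453
top handle 526 mean [499.2 222.5 113.8] rect [array([499.2, 223.6]), array([126.1,  20.9]), np.float64(65.1)] dir -2.007
top trayrim 642 mean [494.8 221.4  54.5] rect [array([499.1, 223.9]), array([178.3, 111.2]), np.float64(65.0)] dir -2
[... 1313 characters left out ...]
 mean [ 717.1 -231.2  110. ] rect [array([ 718.2, -232.6]), array([60.6, 60.6]), np.float64(17.3)] dir 2.559
can/jar 843 mean [ 655.9 -101.1  168. ] rect [array([ 660.2, -102.5]), array([63.8, 55.3]), np.float64(61.9)] dir 1.179
measure 829 mean [ 458.9 -294.6   38.3] rect [array([ 459.3, -295.4]), array([69. , 69.9]), np.float64(33.5)] dir 2.423
can side 2227 mean [ 666.9 -110.3  109.8] rect [array([ 736.2, -253.4]), array([ 82. , 400.2]), np.float64(29.2)] dir 2.079
roll 511 mean [737.6  -0.9  48.5] rect [array([737.8,  -0.9]), array([88.5, 85.9]), np.float64(0.7)] dir -3.086
wrench 349 mean [532.1   0.    9.7] rect [array([526.3,   0. ]), array([188.4,  36.5]), np.float64(0.3)] dir -3.122
```

{"op": "carry_out", "data": {"motion": [[0,0,0,0,0,0.038,0],[20,-7,0,0,0,0,0],[38,-14,0,0,0,0,0],[38,-14,0,0,0,0,0],[38,-14,0,0,0,0,0],[38,-14,0,0,0,0,0],[38,-14,0,0,0,0,0],[38,-14,0,0,0,0,0],[38,-14,0,0,0,0,0],[38,-14,0,0,0,0,0],[38,-14,0,0,0,0,0],[38,-14,0,0,0,0,0],[38,-14,0,0,0,0,0],[14,-4,0,0,0,0,0],[0,0,0,0,0,0,0],[0,0,0,0,0,0,0]]}}

```text
t: 1.9
tcp_pos: [0.5962, -0.3256, 0.2635]
orientation: [0.989, 0.147, -0.001, 0.0]
wrist_force: [-1.0, -0.8, 0.9]
gripper_width: 0.0004
finger_force: 0.0
```

```bash
cat >> h.py <<'E'
C=np.array([566.7,-221.4]);a=np.deg2rad(17);X=np.array([np.cos(a),np.sin(a)]);Y=np.array([np.sin(a),-np.cos(a)])
def st():
    s=robot.read_state();q=s['orientation'];from scipy.spatial.transform import Rotation as R
    M=R.from_quat(q).as_matrix();p=s['tcp_pos']*1e3;d=p[:2]-C
    print('t',s['t'],'tcp',p.round(1),'toteXY',(d@X).round(1),(d@Y).round(1),'toolx deg',np.degrees(np.arctan2(M[1,0],M[0,0])).round(2),'z',M[:,2].round(3),'F',s['wrist_force'].round(1),'w',s['gripper_width'],'q',s['joint_pos'].round(2))
E
python3 -c "
from h import *
st();c=cap('top');W=cloud(c);show('bottle hi',comps(W,(235,285,195,245),.145,.2,3,10))"
```

```text
t 1.9 tcp [ 596.2 -325.6  263.5] toteXY -2.3 108.3 toolx deg 16.91 z [-0.001 -0.001 -1.   ] F [-1.  -0.8  0.9] w 0.00040479745783210803 q [ 0.49  0.59 -0.08  1.45  0.05  1.11 -0.88]
bottle hi 167 mean [604.2 153.  170.2] rect [array([605.4, 154.3]), array([28.1, 29.1]), np.float64(62.2)] dir -2.784
```

{"op": "carry_out", "data": {"motion": [[2,0,30,0,0,0,0],[0,0,35,0,0,0,0],[0,0,35,0,0,0,0],[0,0,25,0,0,0,0],[0,0,8,0,0,0,0],[0,0,0,0,0,0,0],[0,-6,0,0,0,0,0],[0,-7,0,0,0,0,0],[0,-7,0,0,0,0,0],[0,-7,0,0,0,0,0],[0,-7,0,0,0,0,0],[0,-7,0,0,0,0,0],[0,-4,0,0,0,0,0],[0,0,0,0,0,0,0]]}}

```text
t: 3.35
tcp_pos: [0.5862, -0.2791, 0.1307]
orientation: [0.989, 0.148, -0.0, -0.0]
wrist_force: [0.2, 0.4, -0.0]
gripper_width: 0.0006
finger_force: 0.0
```

```bash
python3 -c "
from h import *
st();s=cap('side');S=cloud(s);show('rim',comps(S,(325,405,140,235),.078,.092));show('bars',comps(S,(325,405,140,235),.094,.135,3,40))"
```

```text
t 3.35 tcp [ 586.2 -279.1  130.7] toteXY 1.8 60.9 toolx deg 17.06 z [-0.     0.001 -1.   ] F [ 0.2  0.4 -0. ] w 0.0005646117276761306 q [ 0.43  0.69 -0.09  1.63  0.07  0.83 -0.95]
rim 530 mean [ 568.6 -170.7   84.2] rect [array([ 566.8, -222.6]), array([153.5, 206.6]), np.float64(16.6)] dir 2.347
rim 163 mean [ 530.9 -291.2   84.4] rect [array([ 519.9, -285.6]), array([ 64.5, 134.4]), np.float64(41.6)] dir 2.111
bars 222 mean [ 580.9 -264.   111.4] rect [array([ 580.8, -264.9]), array([146.1,  18.2]), np.float64(14.3)] dir -2.853
bars 235 mean [ 540.9 -135.8  120.5] rect [array([ 540.9, -136.5]), array([147.1,  14.1]), np.float64(17.6)] dir -2.853
```

{"op": "carry_out", "data": {"motion": [[0,0,-14,0,0,0,0],[0,-10,0,0,0,0,0],[0,-11,0,0,0,0,0],[0,0,8,0,0,0,0],[0,0,8,0,0,0,0],[0,-1,6,0,0,0,0],[0,-1,4,0,0,0,0],[0,0,3,0,0,0,0],[0,0,2,0,0,0,0],[0,0,0,0,0,0,0]]}}

```text
t: 4.4
tcp_pos: [0.5793, -0.2583, 0.1158]
orientation: [0.989, 0.148, -0.001, -0.0]
wrist_force: [-8.5, 3.9, 22.0]
gripper_width: 0.0003
finger_force: 10.7
```

```bash
python3 -c "
from h import *
st();s=cap('side');S=cloud(s);show('rim',comps(S,(325,405,140,235),.078,.0865));show('bars',comps(S,(325,405,140,235),.0875,.135,3,40))"
```

```text
t 4.4 tcp [ 579.3 -258.3  115.8] toteXY 1.2 38.9 toolx deg 16.99 z [-0.001  0.    -1.   ] F [-8.5  3.9 22. ] w 0.0002562670727685624 q [ 0.41  0.69 -0.08  1.67  0.08  0.78 -0.99]
rim 452 mean [ 568.1 -166.7   83.6] rect [array([ 566.3, -221.3]), array([153. , 204.6]), np.float64(16.7)] dir 2.423
rim 134 mean [ 525.9 -294.2   83.7] rect [array([ 515. , -281.3]), array([ 41.7, 128.1]), np.float64(29.2)] dir -1.191
bars 192 mean [ 578.6 -253.6   94.3] rect [array([ 582.4, -264.1]), array([ 64.2, 151.3]), np.float64(89.4)] dir -2.914
bars 255 mean [ 540.6 -136.9  118.5] rect [array([ 551.7, -163.8]), array([147. ,  83.6]), np.float64(22.4)] dir -2.836
```

{"op": "carry_out", "data": {"motion": [[0,0,-15,0,0,0,0],[0,0,-40,0,0,0,0],[0,-30,0,0,0,0,0],[0,-40,0,0,0,0,0],[0,-40,0,0,0,0,0],[0,-40,0,0,0,0,0],[0,-15,0,0,0,0,0],[0,0,0,0,0,0,0],[0,0,20,0,0,0,0],[0,0,22,0,0,0,0],[0,0,0,0,0,0,0],[0,6,0,0,0,0,0],[0,8,0,0,0,0,0],[0,8,0,0,0,0,0],[0,8,0,0,0,0,0],[0,8,0,0,0,0,0],[0,8,0,0,0,0,0],[0,8,0,0,0,0,0],[0,8,0,0,0,0,0],[0,0,0,0,0,0,0]]}}

```text
t: 6.45
tcp_pos: [0.5495, -0.1613, 0.1266]
orientation: [0.989, 0.147, -0.0, 0.0]
wrist_force: [0.2, -0.1, 0.4]
gripper_width: 0.0005
finger_force: 0.0
```

```bash
python3 -c "
from h import *
st();s=cap('side');S=cloud(s);show('rim',comps(S,(325,405,140,235),.078,.0865));show('bars',comps(S,(325,405,140,235),.0875,.135,3,40))"
```

```text
t 6.45 tcp [ 549.5 -161.3  126.6] toteXY 1.1 -62.5 toolx deg 16.92 z [-0.    -0.001 -1.   ] F [ 0.2 -0.1  0.4] w 0.0004696175548714719 q [ 0.28  0.59 -0.1   1.84  0.09  0.72 -1.14]
rim 580 mean [ 559.1 -194.7   83.6] rect [array([ 566.4, -221.5]), array([153.1, 203.8]), np.float64(16.6)] dir 1.83
bars 72 mean [ 613.2 -152.   102.9] rect [array([ 613.7, -152.3]), array([40.2, 24. ]), np.float64(64.7)] dir 1.066
bars 87 mean [ 492.7 -188.1  103.5] rect [array([ 497.1, -185.8]), array([35.7, 89.7]), np.float64(31.7)] dir 2.635
bars 50 mean [ 546.6 -147.6  112.7] rect [array([ 546.6, -147.3]), array([20.1, 10.1]), np.float64(33.4)] dir -2.77
```

Bail L is folded to the ~37° stage. Now I'll lift over it and press it down.

{"op": "carry_out", "data": {"motion": [[0,0,-16,0,0,0,0],[0,11,0,0,0,0,0],[0,11,0,0,0,0,0],[0,0,8,0,0,0,0],[0,0,8,0,0,0,0],[0,1,6,0,0,0,0],[0,1,4,0,0,0,0],[0,0,1,0,0,0,0],[0,0,1,0,0,0,0],[0,0,0,0,0,0,0],[0,0,-15,0,0,0,0.5],[0,0,-40,0,0,0,1],[0,0,-45,0,0,0,1],[0,0,-45,0,0,0,1],[0,0,-25,0,0,0,1],[0,0,0,0,0,0,1]]}}

```text
t: 8.1
tcp_pos: [0.5585, -0.1828, 0.2889]
orientation: [0.989, 0.148, 0.003, 0.001]
wrist_force: [-0.5, -0.7, -0.3]
gripper_width: 0.0464
finger_force: 0.0
```

```bash
python3 -c "
from h import *
st();s=cap('side');S=cloud(s);show('rim',comps(S,(325,405,140,235),.078,.0865));show('bars',comps(S,(325,405,140,235),.0875,.135,2,40))
cv2.imwrite('pics/side2.png',cv2.resize(s['color'][130:240,280:440],None,fx=4,fy=4))"
```

```text
t 8.1 tcp [ 558.5 -182.8  288.9] toteXY 3.5 -39.3 toolx deg 17.04 z [ 0.007 -0.002 -1.   ] F [-0.5 -0.7 -0.3] w 0.04643932577701992 q [ 0.33  0.4  -0.12  1.68  0.05  1.05 -1.08]
rim 701 mean [ 561.6 -210.2   83.5] rect [array([ 566.8, -223.3]), array([153.1, 210.3]), np.float64(16.6)] dir 1.876
bars 154 mean [ 574.7 -256.6   90.3] rect [array([ 577.7, -258.8]), array([146.9,  37.5]), np.float64(19.7)] dir -2.836
bars 163 mean [ 558.1 -183.9   90.5] rect [array([ 554.7, -178.6]), array([144.7,  31.2]), np.float64(16.6)] dir -2.838
```

View pics/side2.png

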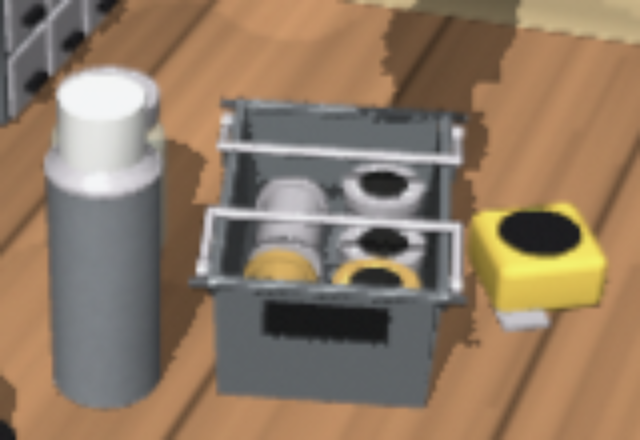

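Both bails lie flat across the rim, with bar tops at 90 mm. The can at (100,230) and the tape measure at (540,250) haven't moved. Next is the tray.

{"op": "carry_out", "data": {"motion": [[0,0,0,0,0,-0.14,1],[0,0,0,0,0,-0.14,1],[0,0,0,0,0,-0.14,1],[0,0,0,0,0,-0.14,1],[0,0,0,0,0,-0.14,1],[0,0,0,0,0,-0.14,1],[20,-13,0,0,0,0,1],[36,-24,0,0,0,0,1],[36,-24,0,0,0,0,1],[36,-24,0,0,0,0,1],[36,-24,0,0,0,0,1],[36,-24,0,0,0,0,1],[36,-24,0,0,0,0,1],[36,-24,0,0,0,0,1],[36,-24,0,0,0,0,1],[23,-14,0,0,0,0,1],[12,-7,0,0,0,0,1],[0,0,0,0,0,0,1],[0,0,0,0,0,0,1]]}}

```text
t: 10.05
tcp_pos: [0.4958, 0.2217, 0.2838]
orientation: [0.843, 0.538, -0.001, 0.0]
wrist_force: [0.4, 0.8, -0.0]
gripper_width: 0.0882
finger_force: 0.0
```

```bash
python3 -c "
from h import *
st();s=cap('side');S=cloud(s);show('handle',comps(S,(255,390,280,420),.095,.12));show('trayrim',comps(S,(255,390,280,420),.051,.057))
p=robot.read_state()['tcp_pos'][:2]*1e3;d=np.array([499,224])-p;a=np.deg2rad(65);print(d,d@[np.cos(a),np.sin(a)],d@[np.sin(a),-np.cos(a)])"
```

```text
t 10.05 tcp [495.8 221.7 283.8] toteXY 61.7 -444.5 toolx deg 65.06 z [-0.001 -0.002 -1.   ] F [ 0.4  0.8 -0. ] w 0.08820977405224595 q [-0.15  0.37 -0.45  1.78  0.19  1.03 -1.1 ]
handle 827 mean [497.6 230.2 111.3] rect [array([498.1, 224. ]), array([126.,  22.]), np.float64(64.5)] dir 1.121
trayrim 78 mean [590.5 176.3  53.9] rect [array([594.8, 173.5]), array([64.5, 25.8]), np.float64(27.0)] dir 0.514
trayrim 1206 mean [495.  238.2  53.9] rect [array([498.6, 223.8]), array([178.3, 113.9]), np.float64(64.6)] dir 0.99
trayrim 764 mean [399.7 286.7  52. ] rect [array([399.7, 284.9]), array([92.3, 62. ]), np.float64(69.5)] dir 1.235
[2.97083037 2.72545301] 3.725626453669019 1.5406604890881235
```

{"op": "carry_out", "data": {"motion": [[3.5,1.5,0,0,0,0,1],[0,0,30,0,0,0,1],[0,0,40,0,0,0,1],[0,0,40,0,0,0,1],[0,0,35,0,0,0,1],[0,0,18,0,0,0,1],[0,0,7,0,0,0,1],[0,0,0,0,0,0,1],[0,0,0,0,0,0,0],[0,0,0,0,0,0,0],[0,0,0,0,0,0,0],[0,0,0,0,0,0,0],[0,0,0,0,0,0,0],[0,0,0,0,0,0,0],[0,0,0,0,0,0,0],[0,0,0,0,0,0,0],[0,0,0,0,0,0,0]]}}

```text
t: 11.8
tcp_pos: [0.4988, 0.2259, 0.1147]
orientation: [0.843, 0.538, 0.0, 0.0]
wrist_force: [1.2, -0.7, -4.5]
gripper_width: 0.0189
finger_force: 30.0
```

```bash
python3 -c "
from h import *
st()"
```

```text
t 11.8 tcp [498.8 225.9 114.7] toteXY 65.8 -447.6 toolx deg 65.13 z [ 0. -0. -1.] F [ 1.2 -0.7 -4.5] w 0.018851957600611084 q [-0.22  0.61 -0.37  1.9   0.33  0.7  -1.22]
```

{"op": "carry_out", "data": {"motion": [[0,0,-6,0,0,0,0],[0,0,-14,0,0,0,0],[0,0,-20,0,0,0,0],[0,0,-25,0,0,0,0],[0,0,-25,0,0,0,0],[0,0,-25,0,0,0,0],[0,0,-25,0,0,0,0],[0,0,-25,0,0,0,0],[0,0,-20,0,0,0,0],[0,0,-8,0,0,0,0],[0,0,0,0,0,0,0],[0,0,0,0,0,0,0]]}}

```text
t: 13.0
tcp_pos: [0.4978, 0.2256, 0.3068]
orientation: [0.843, 0.538, -0.001, -0.0]
wrist_force: [0.0, -0.3, -4.5]
gripper_width: 0.0192
finger_force: 29.9
```

```bash
cat >> h.py <<'E'
def tray(w,box,z):
    # rim plane fit around height z (m): tilt, plus rect of rim
    for P in comps(w,box,z-.008,z+.008,3,200):
        n=np.linalg.svd(P-P.mean(0),full_matrices=False)[2][2];n*=np.sign(n[2]);print('normal',n.round(3));show('rim',[P])
E
python3 -c "
from h import *
st();c=cap('top');W=cloud(c);s=cap('side');S=cloud(s);dz=robot.read_state()['tcp_pos'][2]-.1147
print('dz',dz);tray(W,(150,330,190,350),.054+dz);tray(S,(230,440,170,420),.054+dz)
cv2.imwrite('pics/lift.png',s['color'])"
```

```text
t 13.0 tcp [497.8 225.6 306.8] toteXY 64.8 -447.6 toolx deg 65.14 z [-0.002 -0.001 -1.   ] F [ 0.  -0.3 -4.5] w 0.01918078188203226 q [-0.14  0.35 -0.46  1.75  0.18  1.09 -1.1 ]
dz 0.19167321997905415
normal [-0.02   0.022  1.   ]
rim 968 mean [464.6 177.8 245.2] rect [array([480.1, 186.3]), array([ 95.7, 111.2]), np.float64(65.0)] dir 2.705
normal [ 0.001 -0.013  1.   ]
rim 2203 mean [484.5 237.8 243.8] rect [array([496.5, 223.5]), array([179.1, 112.7]), np.float64(64.6)] dir 0.897
```

View pics/lift.png

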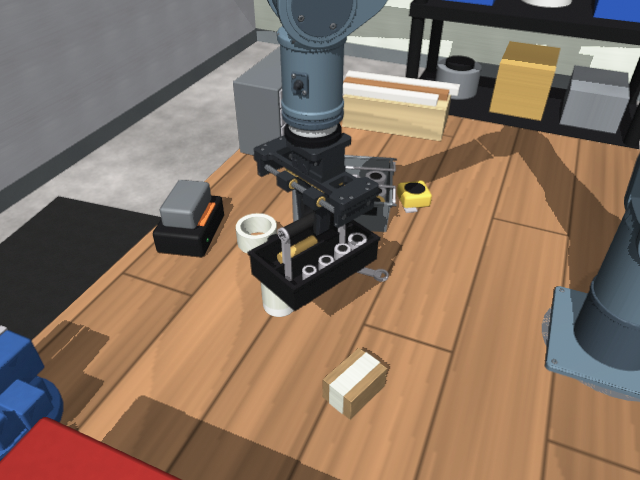

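The tray is level in the grasp and clear of everything: it appears at (315,260), with the screw box and the bottle base undisturbed. Next is the transport.

{"op": "carry_out", "data": {"motion": [[-12,8,0,0,0,0,0],[-24,16,0,0,0,0,0],[-28,18.7,0,0,0,0,0],[-28,18.7,0,0,0,0,0],[-28,18.7,0,0,0,0,0],[-28,18.7,0,0,0,0,0],[-28,18.7,0,0,0,0,0],[-28,18.7,0,0,0,0,0],[-28,18.7,0,0,0,0,0],[-28,18.7,0,0,0,0,0],[-28,18.7,0,0,0,0,0],[-28,18.7,0,0,0,0,0],[-28,18.7,0,0,0,0,0],[-20,13,0,0,0,0,0],[-10,7,0,0,0,0,0],[0,0,0,0,0,0,0]]}}

```text
t: 14.7
tcp_pos: [0.5669, -0.2207, 0.3069]
orientation: [0.844, 0.537, -0.001, -0.0]
wrist_force: [0.2, -0.4, -5.6]
gripper_width: 0.0192
finger_force: 29.9
```

{"op": "carry_out", "data": {"motion": [[0,0,0,0,0,-0.05,0],[0,0,0,0,0,-0.09,0],[0,0,0,0,0,-0.09,0],[0,0,0,0,0,-0.09,0],[0,0,0,0,0,-0.09,0],[0,0,0,0,0,-0.09,0],[0,0,0,0,0,-0.09,0],[0,0,0,0,0,-0.09,0],[0,0,0,0,0,-0.05,0],[0,0,0,0,0,0,0],[0,0,0,0,0,0,0]]}}

```text
t: 15.8
tcp_pos: [0.5677, -0.2169, 0.3076]
orientation: [0.595, 0.804, 0.0, -0.0]
wrist_force: [-0.1, 0.0, -5.9]
gripper_width: 0.0192
finger_force: 29.9
```

```bash
python3 -c "
from h import *
st();s=cap('side');S=cloud(s);c=cap('top');W=cloud(c);z=robot.read_state()['tcp_pos'][2]-.1147+.054
tray(S,(270,470,60,260),z);tray(W,(350,520,150,330),z);show('tote',comps(S,(320,410,140,240),.078,.094));print(C)"
```

```text
t 15.8 tcp [ 567.7 -216.9  307.6] toteXY 2.3 -4.0 toolx deg 106.98 z [-0.     0.001 -1.   ] F [-0.1  0.  -5.9] w 0.019231895681133385 q [ 0.59  0.46 -0.41  1.59  0.2   1.14  0.43]
normal [-0.009 -0.013  1.   ]
rim 770 mean [ 560.8 -205.7  245. ] rect [array([ 569.8, -216.6]), array([109.9, 183.2]), np.float64(17.1)] dir 1.761
normal [0.    0.004 1.   ]
rim 599 mean [ 551.  -161.1  247.9] rect [array([ 557.6, -177.7]), array([110.7,  91.5]), np.float64(16.8)] dir -2.782
tote 1145 mean [ 564.1 -212.3   85.9] rect [array([ 566.6, -222.4]), array([153. , 208.9]), np.float64(16.6)] dir 1.865
[ 566.7 -221.4]
```

{"op": "carry_out", "data": {"motion": [[-3,-2.5,0,0,0,0,0],[0,0,12,0,0,0,0],[0,0,18,0,0,0,0],[0,0,18,0,0,0,0],[0,0,18,0,0,0,0],[0,0,12,0,0,0,0],[0,0,6,0,0,0,0],[0,0,4,0,0,0,0],[0,0,0,0,0,0,0],[0,0,0,0,0,0,0]]}}

```text
t: 16.9
tcp_pos: [0.5667, -0.222, 0.2204]
orientation: [0.595, 0.804, 0.0, 0.001]
wrist_force: [-0.7, 0.7, -4.5]
gripper_width: 0.0189
finger_force: 29.9
```

```bash
python3 -c "
from h import *
st();s=cap('side');S=cloud(s);z=robot.read_state()['tcp_pos'][2]-.1147+.054
tray(S,(270,470,60,260),z);cv2.imwrite('pics/low.png',cv2.resize(s['color'][60:240,270:450],(720,600)[:1]*2 and (600,600)))"
```

```text
t 16.9 tcp [ 566.7 -222.   220.4] toteXY -0.2 0.6 toolx deg 106.96 z [ 0.001 -0.    -1.   ] F [-0.7  0.7 -4.5] w 0.018923376571944005 q [ 0.58  0.55 -0.39  1.67  0.24  0.97  0.4 ]
normal [ 0.161 -0.009  0.987]
rim 252 mean [ 843.3 -445.8  158.5] rect [array([ 842.2, -484.7]), array([319.7,  27.2]), np.float64(86.6)] dir 1.552
normal [-0.01  -0.011  1.   ]
rim 689 mean [ 560.4 -211.5  158.3] rect [array([ 569. , -222.6]), array([109.9, 182.5]), np.float64(16.6)] dir 1.765
```

View pics/low.png

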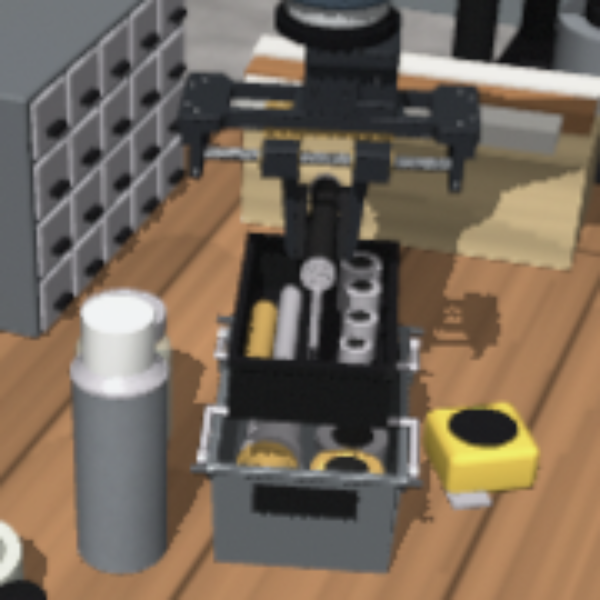

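The tray is hovering level and aligned over the tote, at about (318,340) in the crop, clear of the can and the tape measure. Now the last 23 mm, slowly.

{"op": "carry_out", "data": {"motion": [[2,-0.8,2,0,0,0,0],[0,0,5,0,0,0,0],[0,0,5,0,0,0,0],[0,0,3,0,0,0,0],[0,0,2,0,0,0,0],[0,0,2,0,0,0,0],[0,0,1,0,0,0,0],[0,0,1,0,0,0,0],[0,0,1,0,0,0,0],[0,0,0,0,0,0,0],[0,0,0,0,0,0,0]]}}

```text
t: 18.05
tcp_pos: [0.5649, -0.2202, 0.1978]
orientation: [0.595, 0.804, -0.0, 0.0]
wrist_force: [0.7, 0.3, -5.5]
gripper_width: 0.019
finger_force: 29.9
```

```bash
python3 -c "
from h import *
st();s=cap('side');S=cloud(s);z=robot.read_state()['tcp_pos'][2]-.1147+.054
tray(S,(300,420,60,260),z)"
```

```text
t 18.05 tcp [ 564.9 -220.2  197.8] toteXY -1.3 -1.6 toolx deg 106.96 z [ 0. -0. -1.] F [ 0.7  0.3 -5.5] w 0.019031822054407063 q [ 0.57  0.57 -0.38  1.7   0.26  0.93  0.39]
normal [-0.01  -0.012  1.   ]
rim 707 mean [ 557.2 -208.1  135.5] rect [array([ 566.8, -220. ]), array([109.8, 183.1]), np.float64(16.8)] dir 1.766
```

{"op": "carry_out", "data": {"motion": [[0,0,0.7,0,0,0,0],[0,0,0.6,0,0,0,0],[0,0,0,0,0,0,0],[0,0,0,0,0,0,0]]}}

```text
t: 18.5
tcp_pos: [0.5652, -0.2201, 0.1974]
orientation: [0.595, 0.804, 0.0, 0.0]
wrist_force: [-3.2, 1.7, 4.9]
gripper_width: 0.0193
finger_force: 30.0
```

Contact: the tray is seated with about +10 N net. Releasing.

{"op": "carry_out", "data": {"motion": [[0,0,-0.5,0,0,0,0],[0,0,0,0,0,0,0.3],[0,0,0,0,0,0,0.5],[0,0,0,0,0,0,0.8],[0,0,0,0,0,0,1],[0,0,0,0,0,0,1],[0,0,0,0,0,0,1],[0,0,0,0,0,0,1],[0,0,0,0,0,0,1],[0,0,-10,0,0,0,1],[0,0,-25,0,0,0,1],[0,0,-40,0,0,0,1],[0,0,-40,0,0,0,1],[0,0,-20,0,0,0,1],[0,0,0,0,0,0,1],[0,0,0,0,0,0,1]]}}

```text
t: 20.1
tcp_pos: [0.5648, -0.2202, 0.332]
orientation: [0.595, 0.804, -0.0, 0.0]
wrist_force: [-0.4, -0.4, -1.0]
gripper_width: 0.0883
finger_force: 0.0
```

```bash
python3 -c "
from h import *
st();s=cap('side');S=cloud(s);tray(S,(300,420,60,260),.137);show('tote',comps(S,(320,410,140,240),.078,.087))
c=cap('top');W=cloud(c);tray(W,(350,500,150,330),.137)
cv2.imwrite('pics/end.png',cv2.resize(s['color'][60:240,270:450],(600,600)))"
```

```text
t 20.1 tcp [ 564.8 -220.2  332. ] toteXY -1.5 -1.7 toolx deg 106.96 z [ 0. -0. -1.] F [-0.4 -0.4 -1. ] w 0.08828463516811608 q [ 0.6   0.43 -0.42  1.56  0.18  1.18  0.44]
normal [-0.008 -0.01   1.   ]
rim 753 mean [ 560.5 -216.6  135.3] rect [array([ 567.2, -220.8]), array([110. , 184.4]), np.float64(16.8)] dir 1.799
tote 86 mean [ 644.2 -246.9   84.6] rect [array([ 640.7, -240.1]), array([ 12.8, 120.4]), np.float64(20.8)] dir 1.911
tote 491 mean [ 537.9 -169.1   83.7] rect [array([ 566.8, -221.8]), array([153.1, 205.5]), np.float64(16.9)] dir 1.149
normal [-0.003 -0.031  1.   ]
rim 717 mean [ 553.8 -192.5  136.6] rect [array([ 560.3, -199.2]), array([110.7, 130.6]), np.float64(16.8)] dir 1.3
```

View pics/end.png

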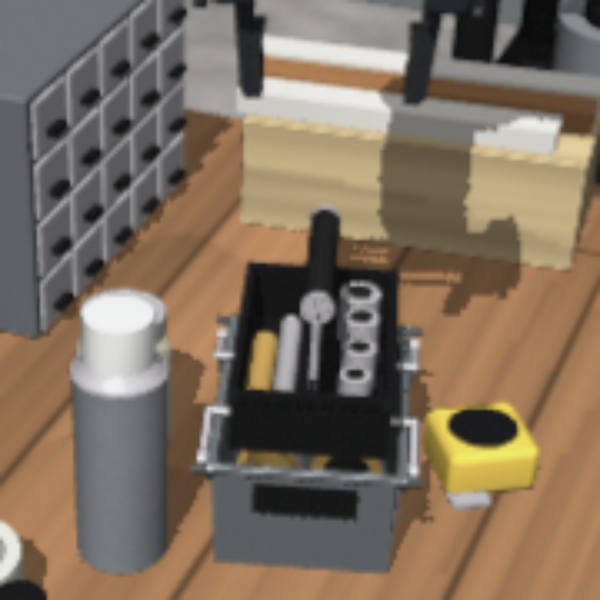

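The tray is seated level (rim at 136 mm, tilt about 0.01 rad) and centred within about 1 mm. It's released, and nothing else has moved.

```bash
python3 -c "
from plant import robot
print(robot.job_done())"
```

```text
the job is handed in; nothing more can be done
None
```

I swung both bails in, set the tray level on their bars, centred to within about 1 mm, and let go; the job was handed in at about 20 s, but no verdict came back.

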